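Power, light and exposure at the bench microscope

ROBOT

A 6-joint arm with a two-finger parallel gripper is mounted at the origin on the work surface. World frame = base frame: x ahead of the robot, y to its left, z up, the work surface at z = 0. Lengths are in m, angles in rad, forces in N, time in s.
With the tool pointing down it reaches from about 0.425 to 0.95 m from the base axis. Payload 3.5 kg.
Tool frame: the origin (TCP) lies between the finger pads; the fingertips stand bot.nose_length ahead of it and the grasp point (between the pads) lies 11 mm behind it (bot.nose_length is the distance from the TCP to the fingertips, in m); z points along the fingers, y is the line along which they close (so a half turn about z gives the same grasp; the last joint's range is limited). The gripper opens to 85 mm and grips with 20 to 120 N. Pads are 22 mm wide; open, the fingers measure 114 mm over their backs; the gripper's body (76 mm by 85 mm) begins 54 mm behind the grasp point. The pads swing forward as they close: fully open they stand 13 mm farther back than shut.
Start: joints at [0.994, 0.286, 1.577, -0, 1.279, -0.15], TCP at [0.279, 0.614, 0.239] pointing down, gripper open.
Joint ranges: [-2.77, 2.77], [-0.9, 2.22], [0.21, 2.48], [-1.53, 4.67], [0.24, 2.81], [-2.84, 2.84]. Speed limits (rad/s): [2.79, 2.79, 3.14, 3.14, 3.14, 3.14].

INTERFACE

Orientations are given as a unit quaternion [w, x, y, z].
In Python, from workcell import bot gives the robot as it stands.
- The arm moves only by the tool carry_out, never from a script. Its arguments are lists of equal length, an entry for each row: "fingers": the closure in counts, from 0 (fully open) to 255 (shut); "travel": the shift along the tool's x, y, z in mm, a list of three; "twist": the turn about the tool's z in rad. A call has 1 to 10 rows; each row shifts and turns the commanded pose from where the row before left it, along the tool's axes as they then stand; what a row does not reach is not made up. A row lasts 1/12 s, in which the tool goes at most 41.7 mm and 7.16 degrees, less where a joint would pass 70% of its speed; a pose out of reach is approached as far as the arm can. A call is refused whole if a number of a shift passes 41.7 or a number of a turn 0.125, either way. A call with a gripper value outside its range is refused whole. The fingers move at their own pace and stop on an object; the grip force is fixed at half the most. Time passes only in rows, so rows that do not move let the fingers close. It gives the time, the measured TCP pose, the force and the opening at its end, in the units of the state.
- bot.read_state(): the state, without advancing time (a new reading comes with each control period).
- bot.capture(name): name is "scene" or "side" or "wrist"; returns a dict with "img" (384x512x3 uint8, red, green, blue), "fx", "fy", "cx", "cy" (pixels), "view" (4x4, takes a point from world to camera coordinates). Camera axes: x right, y down, z forward; pixel columns grow to the right and rows downward; lengths in m; the calibration is good to about 2 mm. A picture is of the moment at which its call begins. There is no depth.
- bot.job_done(): hands the job in, once; it reports no verdict.
The state is a dict: "time_s": time; "joint_pos": joint angles; "joint_velocities": joint speeds; "joint_efforts": joint torques, N m; "tool_pos": TCP position; "eef_rot": TCP orientation; "wrist_force": force on the tool from outside, world axes, zero at the start; "torque": the same for the moment, N m; "width": opening from 0.0 (shut) to 1.0 (fully open).
Only numpy, scipy, OpenCV 4.12 (cv2) and the standard library are available. Lean on these libraries where they do the work, as an engineer would, in place of code of your own. Each camera call takes 0.05 s, during which the arm holds its last target. There are 200 camera calls.

TASK

Take a long-exposure picture with the bench microscope using only closed fingers. First switch on the power box by pressing the raised half of its rocker all the way down, then press the long bar key on the light controller until it stays fully down, and last press the round button of the camera release fully down, keep it there for at least a second and let it come up again. Do not press the short square key, do not do the steps out of order, and leave the dish, the bottle and the tube block where they stand.

Things in the scene. Friction and masses are not known exactly. Their poses are not given: they have to be found in the camera images.
- power_box: power box, white case 120 x 80 x 60 mm (x, y, z), with the only V-shaped rocker switch on top. Fixed to the bench. Origin: centre of its underside; x points to its rear (its far side, away from the robot at yaw 0), z up. The three units may stand in any left-to-right order.
- rocker_raised (a point): on the upper face of the rocker's raised rear half, 24 mm behind (+x of the power box) the hinge line. The rocker: a shallow V of two white faces, each 36 mm long, 28 mm wide, hinged across the middle of the box's top. Off: front face level, 67 mm above the bench, rear face sloping up to 79 mm at its rear edge, this point 75 mm high; on: rear face level, this point 67 mm high.
- rocker (a joint): angle of the rocker, rad: 0 = off (rear half raised, as at the start), 0.34 = fully on (rear half pressed down to its stop). Stays where it is left; takes about 2 N at the point rocker_raised.
- light_box: light controller, white case 120 x 90 x 45 mm (x, y, z) with two white keys on top: a long bar key towards its rear (+x) and a short square key towards its front (-x), their centres 56 mm apart. Fixed to the bench. Origin: centre of its underside; z up.
- bar_key_top (a point): centre of the top of the long bar key, 20 mm (x) by 50 mm (y), 28 mm behind the middle of the light controller, 58 mm above the bench while up; it sinks 6 mm and still stands 7 mm proud of the case when down.
- bar_key (a joint): how far the bar key is pressed, m: 0 = up (start), 0.006 = fully down. Stays where it is left; takes about 3.5 N.
- short_key_top (a point): centre of the top of the short square key, 20 x 20 mm, 28 mm in front of the middle of the light controller, 58 mm above the bench. Not to be pressed.
- short_key (a joint): how far the short key is pressed, m: 0 = up (start), 0.006 = down. Moves as the bar key does. Must stay up.
- release_box: camera release, low white case 80 x 70 x 35 mm (x, y, z) with one round button in the middle of its top. Fixed to the bench. Origin: centre of its underside; z up.
- release_top (a point): centre of the top of the round button, 30 mm across, in a black collar 46 mm across and 12 mm high; the button's top is 57 mm above the bench while up, 51 mm when pressed (4 mm above the collar).
- release (a joint): how far the round button is pressed, m: 0 = up, 0.006 = fully down. A spring pushes it back up; fully down takes about 5 N.
- dish: bystander: small lidded clear petri dish, 60 mm across, 15 mm high, loose. Origin: centre of its underside.
- bottle: bystander: small closed bottle, 48 mm across, 90 mm high, loose and upright. Origin: centre of its underside.
- tube_block: bystander: aluminium block with two rows of tube holes, 50 x 90 x 45 mm, loose. Dish, bottle and block stand in a row beyond the three units, in any order. Origin: centre of its underside.

How it is judged:
On the way, in this order (a step that is already met when the one before it is completed fails the run):
1. the rocker is pressed over to on (at least 0.28 rad) (value of joint rocker above 0.28 rad), for 0.2 s.
2. the long bar key is pressed down (at least 4.5 mm) (value of joint bar_key above 0.0045 m), for 0.2 s.
3. the round button is held down (at least 4.5 mm) for a second (value of joint release above 0.0045 m), for 0.95 s.
At the end, for the whole second after the job is handed in: The rocker is on (over 0.28 of 0.34 rad), the bar key stays down (over 4.5 of 6 mm), the round button has been held down and is up again (under 1.5 mm), the short key is up (under 2.5 mm), and the dish, bottle and tube block stand upright within 30 mm of where they were (value of joint rocker above 0.28 rad and value of joint bar_key above 0.0045 m and value of joint release below 0.0015 m and value of joint short_key below 0.0025 m and not (distance of dish from where it was at the start of the episode above 0.03 m) and not (distance of bottle from where it was at the start of the episode above 0.03 m) and not (distance of tube_block from where it was at the start of the episode above 0.03 m) and not (angle between dish's own z axis and vertical above 0.5 rad) and not (angle between bottle's own z axis and vertical above 0.5 rad) and not (angle between tube_block's own z axis and vertical above 0.5 rad)); the robot touches nothing.
It fails at once if the bar key is pressed while the power is off (value of joint bar_key above 0.003 m and value of joint rocker below 0.24 rad).
It fails at once if the round button is pressed while the bar key is up (value of joint release above 0.003 m and value of joint bar_key below 0.004 m).
It fails at once if the short key is pressed (2.5 mm or more) (value of joint short_key above 0.0025 m).
It fails at once if the dish, bottle or tube block is moved or lifted by over 30 mm (distance of any of dish, bottle, tube_block from where it was at the start of the episode above 0.03 m).
It fails at once if the dish, bottle or tube block is tipped (angle between any of dish, bottle, tube_block's own z axis and vertical above 0.5 rad).
It also fails if it takes over 48 s, if anything falls off the work surface, if the arm or the gripper's body presses on something with over 40 N, if the wrist force passes 120 N, or if a joint passes its speed limit or range.

## Working session

There is one attempt and no reset: what is moved stays moved. The work goes in short steps, Python scripts to look and compute and a tool call to move; the robot and the scene stay as the last step left them, time stands still between calls to the robot, and variables do not carry over. Pictures are saved under pics/ and viewed, on a budget of 10 in all, crops included, one or two more only if the job needs it, and the job is handed in when it is done.

Besides the shell and the picture viewer there is one more tool, called after "Emit:" as name(argument=value, ...) on one line, values as JSON. carry_out: Moves the arm, as the interface text tells. Its arguments: {"type":"object","properties":{"fingers":{"type":"array"},"travel":{"type":"array"},"twist":{"type":"array"}},"required":["fingers","travel","twist"]}

```bash
ls; mkdir -p pics
python3 - <<'E'
from workcell import bot
import cv2,numpy as np
s=bot.read_state();print(s['tool_pos'],s['eef_rot'],s['time_s'],bot.nose_length,s['wrist_force'])
for n in("scene","side"):
    c=bot.capture(n);cv2.imwrite(f"pics/{n}0.png",c['img'][:,:,::-1]);np.savez(f"{n}0.npz",**c)
    v=c['view'];print(n,c['fx'],c['cx'],c['cy'],(-v[:3,:3].T@v[:3,3]).round(3),v[2,:3].round(2))
E
```

```text
pics
[0.27902665 0.61392991 0.23792874] [-4.09708787e-04  2.11756237e-01  9.77321795e-01 -1.11218170e-03] 0.0 0.008 [-0.04735289 -0.89919947 -0.68545782]
scene 452.7050469615854 258.0211345885668 190.15079002927416 [1.245 0.504 0.75 ] [-0.62 -0.47 -0.63]
side 441.38042040261587 248.66825748631038 194.39905932231923 [ 0.143 -0.552  0.599] [ 0.53  0.62 -0.58]
```

View pics/scene0.png

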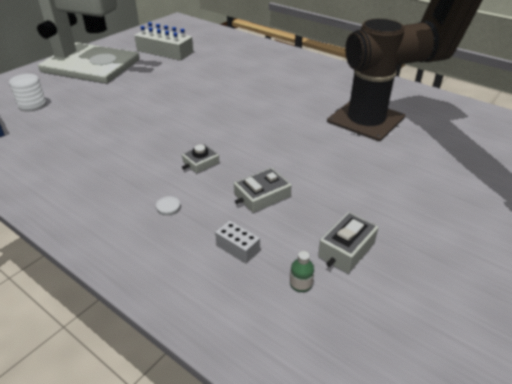

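View pics/side0.png

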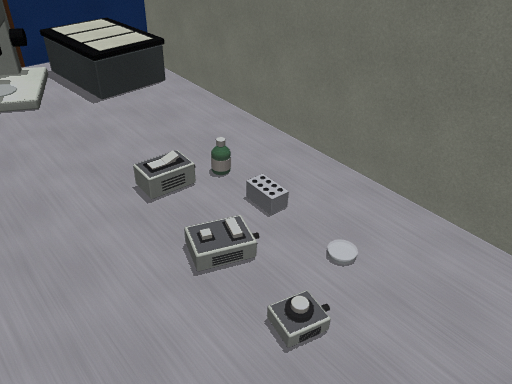

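Scene view: release at (200,150), light controller with keys at (254,185) and (272,178), power box with its rocker at (350,232), dish at (168,206), block at (238,240), bottle at (302,272).
Side view: rocker (163,160), short key (206,234), bar key (234,228), button (300,304).

```bash
cat > h.py <<'E'
import numpy as np,cv2
def ray(c,u,v):
    V=c['view'];d=V[:3,:3].T@np.array([(u-c['cx'])/c['fx'],(v-c['cy'])/c['fy'],1]);return -V[:3,:3].T@V[:3,3],d
def onz(c,u,v,z):
    o,d=ray(c,u,v);return o+d*(z-o[2])/d[2]
def pix(c,P):
    q=c['view'][:3,:3]@P+c['view'][:3,3];return np.array([c['fx']*q[0]/q[2]+c['cx'],c['fy']*q[1]/q[2]+c['cy']])
def tri(l):
    A=0;b=0
    for c,u,v in l:
        o,d=ray(c,u,v);d/=np.linalg.norm(d);M=np.eye(3)-np.outer(d,d);A=A+M;b=b+M@o
    return np.linalg.solve(A,b)
def blob(c,u,v,r,t):
    g=cv2.cvtColor(c['img'],cv2.COLOR_RGB2GRAY);m=np.zeros_like(g);cv2.circle(m,(u,v),r,255,-1)
    m=((g>t)&(m>0)).astype(np.uint8);n,l,s,ce=cv2.connectedComponentsWithStats(m)
    return [(s[i,4],ce[i].round(1)) for i in range(1,n) if s[i,4]>5]
E
python3 - <<'E'
from h import *
S=dict(np.load('scene0.npz'));D=dict(np.load('side0.npz'))
for n,a,b,z in(("rock",(350,232),(163,160),.07),("short",(272,178),(206,234),.058),("bar",(254,185),(234,228),.058),("btn",(200,150),(300,304),.057)):
    print(n,onz(S,*a,z).round(3),onz(D,*b,z).round(3),tri([(S,*a),(D,*b)]).round(3))
    print(blob(S,*a,14,200),blob(D,*b,16,200))
for n,a in(("dish",(168,206)),("blk",(238,240)),("bottle",(302,285))):print(n,onz(S,*a,.02).round(3))
for nm,c,box in(("a",S,(150,120,400,300)),("b",D,(120,130,350,350))):
    x,y,X,Y=box;i=c['img'][y:Y,x:X,::-1];cv2.imwrite(f"pics/{nm}.png",cv2.resize(i,None,fx=2.6,fy=2.6,interpolation=2))
E
```

```text
rock [0.567 0.242 0.07 ] [0.558 0.235 0.07 ] [0.562 0.24  0.065]
[] []
short [ 0.505 -0.011  0.058] [ 0.493 -0.026  0.058] [ 0.497 -0.017  0.05 ]
[] []
bar [ 0.555 -0.029  0.058] [ 0.545 -0.045  0.058] [ 0.549 -0.036  0.05 ]
[] []
btn [ 0.524 -0.239  0.057] [ 0.512 -0.254  0.057] [ 0.517 -0.249  0.049]
[] []
dish [ 0.712 -0.172  0.02 ]
blk [0.697 0.036 0.02 ]
bottle [0.715 0.22  0.02 ]
```

View pics/b.png

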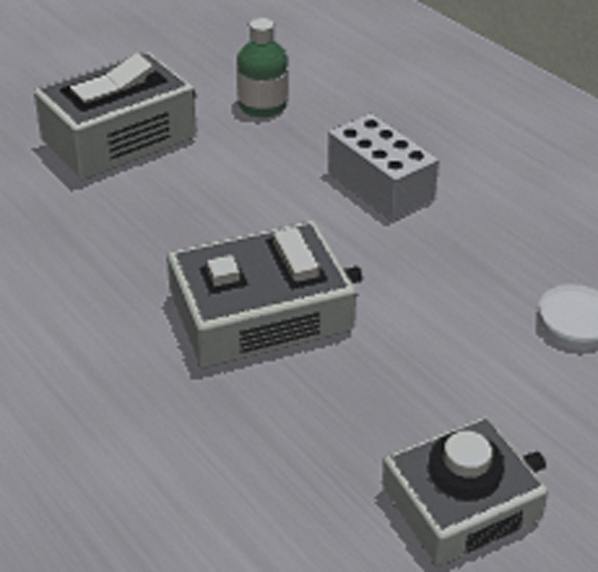

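The crop shows three units, each turned a little. The rocker's rear face is near full-image pixel (170,157), the bar key near (233.5,227) and the button near (300,303). I'll move above the rocker with the fingers closing.

Emit:
carry_out(fingers=[255,255,255,255,255,255,255,255,255,255], travel=[[-36,-18,0],[-36,-18,0],[-36,-18,0],[-36,-18,0],[-36,-18,0],[-36,-18,0],[-36,-18,0],[-36,-18,0],[-36,-18,0],[-36,-18,0]], twist=[0,0,0,0,0,0,0,0,0,0])

```text
time_s: 0.93
tool_pos: [0.5332, 0.2997, 0.2388]
eef_rot: [-0.0, 0.212, 0.977, -0.0]
wrist_force: [0.2, 0.7, -0.3]
width: 0.002
```

Run:
```python
from h import *
from workcell import bot
s=bot.read_state();print(s['tool_pos'].round(4),s['eef_rot'].round(3),s['width'],s['time_s'])
c=bot.capture('wrist');np.savez('w1.npz',**c);cv2.imwrite('pics/w1.png',c['img'][:,:,::-1])
```

```text
[0.5332 0.2997 0.2388] [-0.     0.212  0.977 -0.   ] 0.0021078120066565327 0.9333
```

View pics/w1.png

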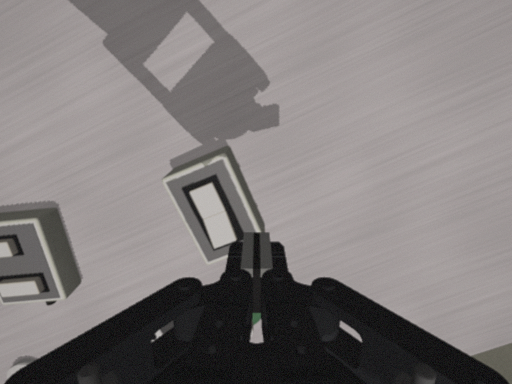

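Wrist view: the rocker's white V runs from about (202,184) at the front to (226,248) at the rear, with the hinge near (211,216). The light controller's keys are on the left. Next I'll measure the white faces and the bar key by mask.

Run:
```python
from h import *
c=dict(np.load('w1.npz'));g=cv2.cvtColor(c['img'],cv2.COLOR_RGB2GRAY)
print(g[225,190:240],g[200,185:235])
for (u,v,r) in ((214,216,42),(22,287,40)):
    m=np.zeros_like(g);cv2.circle(m,(u,v),r,255,-1)
    for t in (180,195,210):
        b=((g>t)&(m>0)).astype(np.uint8);cs,_=cv2.findContours(b,0,2)
        for k in cs:
            if cv2.contourArea(k)>60:
                R=cv2.minAreaRect(k);print(u,t,cv2.contourArea(k),[np.round(x,1) for x in R],cv2.boxPoints(R).round(1).tolist())
for p in((202,184),(211,216)):print(onz(c,*p,.067).round(4))
print(onz(c,226,247,.079).round(4))
```

```text
[101 104 107 108 104 111 107 107 106  99  76  42  29  33  82 143 177 184
 186 185 187 187 186 185 184 185 185 187 185 184 186 187 186 185 185 186
 186 185 187 183 159 112  56  34  32  36  34  31  34  50] [109 100  79  44  33  38  42  84 141 179 186 186 187 185 184 188 185 186
 186 185 185 184 185 187 185 185 186 183 184 184 185 186 187 188 169 130
  76  38  34  32  40  31  46  70  99 109 109 110 110 110]
214 180 1182.0 [array([213.3, 215.3]), array([60.7, 22.8]), np.float64(66.3)] [[190.60000610351562, 192.1999969482422], [211.5, 183.0], [236.0, 238.5], [215.10000610351562, 247.6999969482422]]
[0.5221 0.24   0.067 ]
[0.5595 0.2317 0.067 ]
[0.596  0.2337 0.079 ]
```

Run:
```python
from h import *
c=dict(np.load('w1.npz'))
f=onz(c,201,187.6,.067);r=onz(c,225.5,243.1,.079);d=r-f;print(f.round(4),r.round(4),np.hypot(*d[:2]))
u=d[:2]/np.hypot(*d[:2]);P=r[:2]-u*10.5e-3;P2=f[:2]+u*60e-3
print('yaw',np.arctan2(u[1],u[0]),P.round(4),P2.round(4))
p=np.array([.5332,.2997]);ax=np.array([2*.2118**2-1,2*.2118*.977]);ay=np.array([.414,.910])
D=(P+P2)/2-p;print('tool xy mm',D@ax*1e3,D@ay*1e3)
S=dict(np.load('scene0.npz'))
print(pix(S,np.r_[(P+P2)/2,.075]))
# light keys in side view
D=dict(np.load('side0.npz'))
for n,q,z in (('short',(205.4,232.3),.058),('bar',(233.5,226.9),.058),('btn',(300,302.7),.057),('rr',(170,157.3),.073)):print(n,onz(D,*q,z).round(4))
```

```text
[0.5253 0.2371 0.067 ] [0.5914 0.2354 0.079 ] 0.0661413692740796
yaw -0.026523075742231627 [0.5809 0.2356] [0.5853 0.2355]
tool xy mm -71.94652258851711 -37.70594061507252
[344.27907244 233.15774099]
short [ 0.4947 -0.0214  0.058 ]
bar [ 0.546  -0.0415  0.058 ]
btn [ 0.5141 -0.2521  0.057 ]
rr [0.5741 0.2315 0.073 ]
```

Emit:
carry_out(fingers=[255,255,255,255,255,255,255,255,255,255], travel=[[-36,-19,0],[-36,-19,0],[0,0,0],[0,0,30],[0,0,30],[0,0,30],[0,0,30],[0,0,24],[0,0,0],[0,0,0]], twist=[0,0,0,0,0,0,0,0,0,0])

```text
time_s: 1.82
tool_pos: [0.5808, 0.2372, 0.0935]
eef_rot: [-0.002, 0.212, 0.977, -0.001]
wrist_force: [0.4, -0.5, 1.1]
width: 0.0
```

Emit:
carry_out(fingers=[255,255,255,255,255,255,255,255], travel=[[0,0,5],[0,0,5],[0,0,4],[0,0,3],[0,0,2],[0,0,1],[0,0,0],[0,0,0]], twist=[0,0,0,0,0,0,0,0])

```text
time_s: 2.48
tool_pos: [0.5824, 0.2372, 0.0754]
eef_rot: [0.0, 0.212, 0.977, 0.0]
wrist_force: [1.8, 1.5, 1.5]
width: 0.001
```

Emit:
carry_out(fingers=[255,255,255,255,255], travel=[[0,0,1],[0,0,1],[0,0,1],[0,0,0],[0,0,0]], twist=[0,0,0,0,0])

```text
time_s: 2.9
tool_pos: [0.5825, 0.2373, 0.075]
eef_rot: [-0.0, 0.212, 0.977, -0.0]
wrist_force: [-3.4, -1.2, 13.9]
width: 0.003
```

The tip stopped at 67 mm with 14 N, so the rocker is at its stop. I'll rise and go beside the light controller for a close look.

Emit:
carry_out(fingers=[255,255,255,255,255,255,255,255,255,255], travel=[[0,0,-35],[0,0,-35],[0,0,-35],[0,0,-35],[0,-38,-20],[0,-38,0],[0,-38,0],[-3,-38,0],[-3,-38,0],[-3,-38,0]], twist=[0,0,0,0,0,0,0,0,0,0])

```text
time_s: 3.73
tool_pos: [0.4946, 0.0259, 0.2307]
eef_rot: [-0.001, 0.211, 0.977, -0.0]
wrist_force: [0.3, 1.1, 0.3]
width: 0.0
```

Emit:
carry_out(fingers=[255,255], travel=[[0,0,0],[0,0,0]], twist=[0,0])

```text
time_s: 3.9
tool_pos: [0.4954, 0.0256, 0.2309]
eef_rot: [-0.001, 0.214, 0.977, 0.0]
wrist_force: [0.2, 1.2, -0.3]
width: 0.002
```

Run:
```python
from h import *
from workcell import bot
s=bot.read_state();print(s['tool_pos'].round(4),s['eef_rot'].round(3),s['time_s'])
c=bot.capture('wrist');np.savez('w2.npz',**c)
d=bot.capture('side');np.savez('d2.npz',**d)
a=cv2.resize(d['img'][140:200,120:210],(576,384),interpolation=2)
cv2.imwrite('pics/w2.png',cv2.resize(np.vstack([c['img'],cv2.resize(a,(512,341))]),(400,566))[:,:,::-1])
```

```text
[0.4954 0.0256 0.2309] [-0.001  0.214  0.977  0.   ] 3.9
```

View pics/w2.png

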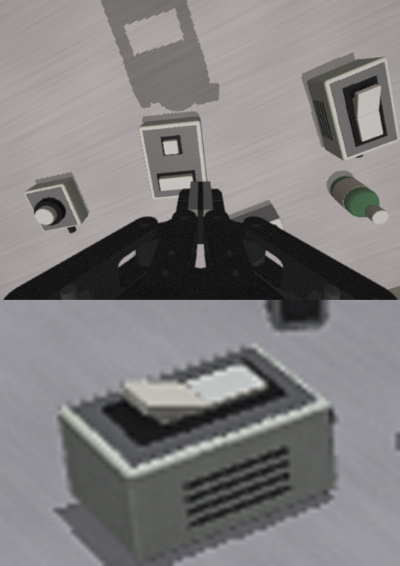

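The rocker is over: its rear face is level and the front raised. In full-size wrist pixels the short key is near (219,187) and the bar key near (226,233), its right end touching the gripper's outline. Button near (56,276).

Run:
```python
from h import *
c=dict(np.load('w2.npz'));D=dict(np.load('d2.npz'))
def rects(c,seed,r,t):
    g=cv2.cvtColor(c['img'],cv2.COLOR_RGB2GRAY);m=np.zeros_like(g);cv2.circle(m,seed,r,255,-1)
    b=((g>t)&(m>0)).astype(np.uint8);cs,_=cv2.findContours(b,0,2)
    return [cv2.minAreaRect(k) for k in cs if cv2.contourArea(k)>15]
for n,cc,s,r,t,z in (('short',c,(219,187),18,165,.058),('bar',c,(222,233),28,165,.058),('btn',c,(56,276),22,165,.057),('sbar',D,(233,227),14,160,.058),('sshort',D,(205,232),9,160,.058),('sbtn',D,(300,302),12,160,.057)):
    for R in rects(cc,s,r,t):
        print(n,np.round(R[0],1),np.round(R[1],1),round(R[2]),onz(cc,*R[0],z)[:2].round(4),[onz(cc,*q,z)[:2].round(3).tolist() for q in cv2.boxPoints(R)])
```

```text
short [218.2 188.6] [16.1 17.1] 84 [ 0.4962 -0.0206] [[0.485, -0.026], [0.491, -0.009], [0.508, -0.015], [0.502, -0.033]]
bar [215. 256.] [10. 24.] 90 [ 0.5688 -0.0619] [[0.557, -0.072], [0.569, -0.046], [0.581, -0.052], [0.569, -0.078]]
bar [224.9 234.7] [14.6 41.4] 85 [ 0.5489 -0.0388] [[0.533, -0.058], [0.548, -0.013], [0.565, -0.02], [0.55, -0.065]]
btn [ 55.5 277.5] [19. 23.] 90 [ 0.5146 -0.2512] [[0.498, -0.256], [0.51, -0.231], [0.532, -0.247], [0.52, -0.272]]
sbar [233.1 225.1] [19.1 10.2] 68 [ 0.5488 -0.0367] [[0.549, -0.01], [0.571, -0.012], [0.548, -0.063], [0.528, -0.06]]
sshort [205.4 231.8] [ 6.5 10.2] 79 [ 0.4955 -0.0202] [[0.491, -0.009], [0.509, -0.015], [0.5, -0.032], [0.482, -0.025]]
sbtn [299.8 302.2] [15.6 13.4] 45 [ 0.5145 -0.2512] [[0.503, -0.24], [0.529, -0.235], [0.526, -0.262], [0.501, -0.266]]
```

The wrist and side views agree to about 2 mm, and the keys measure 56 mm apart, as they should. Bar key at (0.549,-0.038), button at (0.5145,-0.251).

Emit:
carry_out(fingers=[255,255,255,255,255,255,255,255,255,255], travel=[[-38,-18,0],[-37,-18,0],[0,0,0],[0,0,32],[0,0,32],[0,0,32],[0,0,32],[0,0,24],[0,0,0],[0,0,0]], twist=[0,0,0,0,0,0,0,0,0,0])

```text
time_s: 4.83
tool_pos: [0.5489, -0.035, 0.0782]
eef_rot: [-0.002, 0.211, 0.978, 0.0]
wrist_force: [-0.2, 0.3, 0.5]
width: 0.003
```

Emit:
carry_out(fingers=[255,255,255,255,255,255,255,255,255,255], travel=[[0,0,4],[0,0,4],[0,0,3],[0,0,2],[0,0,2],[0,0,2],[0,0,1],[0,0,0],[0,0,0],[0,0,0]], twist=[0,0,0,0,0,0,0,0,0,0])

```text
time_s: 5.67
tool_pos: [0.5503, -0.0367, 0.0622]
eef_rot: [0.001, 0.212, 0.977, 0.0]
wrist_force: [0.7, 1.1, 2.7]
width: 0.004
```

Emit:
carry_out(fingers=[255,255,255,255,255,255,255], travel=[[0,0,1],[0,0,1],[0,0,1],[0,0,1],[0,0,0.5],[0,0,0],[0,0,0]], twist=[0,0,0,0,0,0,0])

```text
time_s: 6.25
tool_pos: [0.5504, -0.0367, 0.0598]
eef_rot: [-0.0, 0.212, 0.977, -0.0]
wrist_force: [-4.5, 1.6, 15.2]
width: 0.001
```

The tip stopped at 52 mm with 15 N, so the bar key is fully down. Now to above the button.

Emit:
carry_out(fingers=[255,255,255,255,255,255,255,255,255,255], travel=[[0,0,-25],[0,0,-35],[-9,-35,0],[-9,-35,0],[-9,-35,0],[-9,-35,0],[-10,-35,0],[-10,-35,0],[0,0,0],[0,0,0]], twist=[0,0,0,0,0,0,0,0,0,0])

```text
time_s: 7.08
tool_pos: [0.5127, -0.2523, 0.1162]
eef_rot: [-0.001, 0.214, 0.977, 0.0]
wrist_force: [0.3, 0.7, -0.8]
width: 0.001
```

Run:
```python
from h import *
from workcell import bot
print(bot.read_state()['tool_pos'].round(4))
d=bot.capture('side');e=bot.capture('scene');np.savez('d3.npz',**d)
a=cv2.resize(d['img'][205:345,170:345],(700,560),interpolation=2)
cv2.imwrite('pics/d3.png',a[:,:,::-1])
```

```text
[ 0.5127 -0.2523  0.1162]
```

View pics/d3.png

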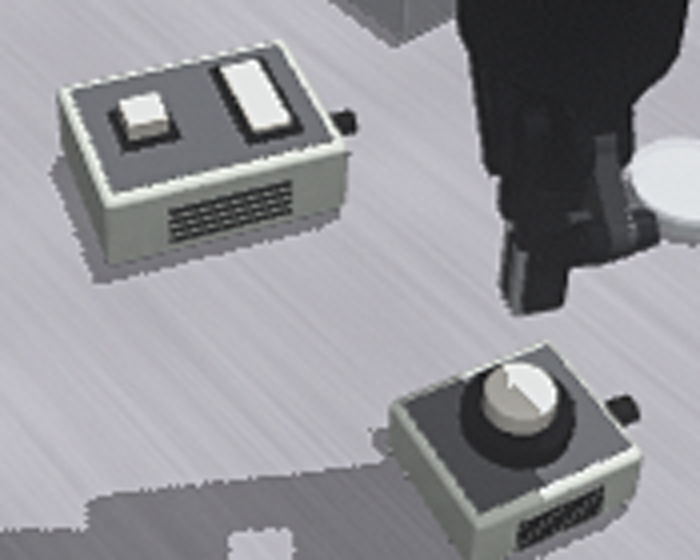

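The bar key stands low while the short key is up, and the fingertips are above the round button. I'll press, hold and release.

Emit:
carry_out(fingers=[255,255,255,255,255,255,255,255,255,255], travel=[[0,0,20],[0,0,15],[0,0,8],[0,0,4],[0,0,4],[0,0,3],[0,0,2],[0,0,2],[0,0,2],[0,0,0]], twist=[0,0,0,0,0,0,0,0,0,0])

```text
time_s: 8.02
tool_pos: [0.5145, -0.2509, 0.059]
eef_rot: [0.0, 0.212, 0.977, 0.0]
wrist_force: [-2.3, 3.9, 9.0]
width: 0.0
```

Emit:
carry_out(fingers=[255,255,255,255], travel=[[0,0,0.5],[0,0,0.5],[0,0,0],[0,0,0]], twist=[0,0,0,0])

```text
time_s: 8.35
tool_pos: [0.5145, -0.2509, 0.0589]
eef_rot: [0.0, 0.212, 0.977, 0.0]
wrist_force: [-4.0, 5.3, 12.5]
width: 0.001
```

Fully down: tip at 51 mm, 12.5 N. Now I'll hold.

Emit:
carry_out(fingers=[255,255,255,255,255,255,255,255,255,255], travel=[[0,0,0],[0,0,0],[0,0,0],[0,0,0],[0,0,0],[0,0,0],[0,0,0],[0,0,0],[0,0,0],[0,0,0]], twist=[0,0,0,0,0,0,0,0,0,0])

```text
time_s: 9.18
tool_pos: [0.5145, -0.2509, 0.0589]
eef_rot: [0.0, 0.212, 0.977, 0.0]
wrist_force: [-4.1, 4.2, 13.2]
width: 0.005
```

Emit:
carry_out(fingers=[255,255,255,255,255,255,255,255,255,255], travel=[[0,0,0],[0,0,0],[0,0,0],[0,0,-10],[0,0,-25],[0,0,-35],[0,0,-35],[0,0,-35],[0,0,0],[0,0,0]], twist=[0,0,0,0,0,0,0,0,0,0])

```text
time_s: 10.02
tool_pos: [0.5154, -0.2525, 0.2]
eef_rot: [0.004, 0.212, 0.977, -0.002]
wrist_force: [-1.0, 0.0, -0.7]
width: -0.005
```

Run:
```python
from h import *
from workcell import bot
s=bot.read_state();print(s['tool_pos'].round(4),s['wrist_force'].round(1))
d=bot.capture('side')
cv2.imwrite('pics/d4.png',cv2.resize(d['img'][130:350,120:370],(750,600),interpolation=2)[:,:,::-1][:600])
```

```text
[ 0.5154 -0.2525  0.2   ] [-1.   0.  -0.7]
```

View pics/d4.png

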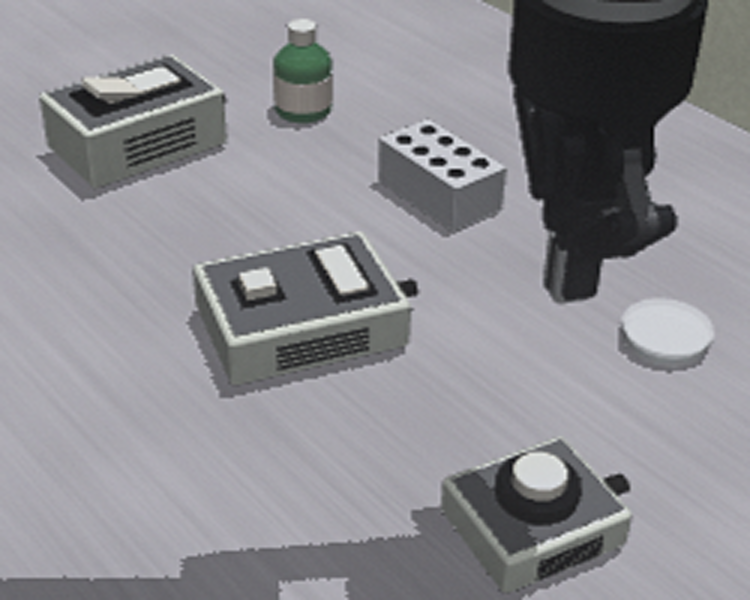

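The side view shows the rocker on (130,85), the bar key down (340,270), the short key up (258,282) and the button back up (540,475). Dish, bottle and block haven't moved, and the arm is clear.

```bash
python3 -c "
from workcell import bot
bot.job_done()"
```

```text
the job is handed in; nothing more can be done
```

I pressed the three controls in order with closed fingers and handed the job in at about 10 s; no verdict was reported.

| Step | Fingertip height at the stop | Force |
|---|---|---|
| Rocker, raised half | 67 mm | 14 N |
| Bar key | 52 mm | 15 N |
| Round button, held about 1.4 s and released | 51 mm | 12.5 to 13 N |

All three heights match the fully pressed heights given for the controls.

The last side picture showed the rocker on, the bar key down, the short key up and the button back up. The dish, bottle and tube block stood upright where they were, and the arm was clear at 0.20 m with wrist force near zero.

No check failed. My first rough two-view estimates disagreed by about 15 mm. After masking, the wrist and side views of the keys and button agreed to about 2 mm. The rocker was measured from the wrist view only; the contact height and a later picture of it lying over confirmed that press.

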